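Press the clock wheel on the right hand press

ROBOT

A 6-joint arm with a two-finger parallel gripper is mounted at the origin on the work surface. World frame = base frame: x ahead of the robot, y to its left, z up, the work surface at z = 0. Lengths are in m, angles in degrees, forces in N, time in s.
With the tool pointing down it reaches from about 0.4 to 0.825 m from the base axis. Payload 7 kg.
Tool frame: the origin (TCP) lies at the centre of the arm's flange, where the gripper is bolted on; the fingertips stand 178 mm ahead of it and the grasp point (between the pads) lies 159 mm ahead of it (ctrl.hold_point_z is the distance from the TCP to the grasp point, in m); z points along the fingers, y is the line along which they close (so a half turn about z gives the same grasp; the last joint's range is limited). The gripper opens to 88 mm and grips with 3 to 60 N. Pads are 19 mm wide; open, the fingers measure 130 mm over their backs; the gripper's body (78 mm by 193 mm) begins 47 mm behind the grasp point.
Start: joints at [16.507, 20.546, 0.682, 0, -70.136, -16.507], TCP at [0.675, -0, 0.405] pointing down, gripper open.
Joint ranges: [-176.03, 176.03], [-82.01, 121.73], [-58.28, 71.71], [-173.87, 95.51], [-174.79, -0.11], [-173.66, 173.66]. Speed limits (degrees/s): [136.94, 136.94, 172.46, 180, 180, 180].

INTERFACE

Orientations are given as [roll, pitch, yaw] about the fixed x, y, z axes, in that order (R = Rz(yaw) Ry(pitch) Rx(roll)).
In Python, from plant import ctrl gives the robot as it stands.
- The arm moves only by the shell command python3 -m inch 'ROWS'. ROWS is JSON, one flat list of numbers, 7 for each row, row after row: the closure, from 0 (fully open) to 1 (shut), then the shift along the tool's x, y, z in mm, then the turn, a rotation vector about the tool's x, y, z in degrees. In form: [hand, x, y, z, wx, wy, wz, hand, x, y, z, wx, wy, wz, ...]. A call has 1 to 5 rows; each row is the pose to reach, as a shift and turn from the pose commanded when the call began, along the tool's axes at that moment; what a row does not reach only later rows make up. A row lasts 1/10 s, in which the tool goes at most 50 mm and 8.59 degrees, less where a joint would pass 70% of its speed; a pose out of reach is approached as far as the arm can. A call with a gripper value outside its range is refused whole. The fingers move at their own pace and stop on an object; the grip force is fixed at half the most. Time passes only in rows, so rows that repeat a pose let the fingers close. It gives the time, the measured TCP pose, the force, the opening and the grip force at its end, in the units of the state.
- ctrl.get_obs(): the state, without advancing time (a new reading comes with each control period).
- ctrl.snapshot(name): name is "scene" or "side" or "wrist"; returns a dict with "frame" (384x512x3 uint8, red, green, blue), "K" (3x3 intrinsics, pixels), "k1" (the pictures are not rectified: a ray, as slopes to the right and down, at radius r is drawn at 1 + k1 r^2 times it, then the intrinsics apply), "R" (3x3) and "t" (3): a world point X has camera coordinates R X + t. Camera axes: x right, y down, z forward; pixel columns grow to the right and rows downward; lengths in m; the calibration is good to about 2 mm. A picture is of the moment at which its call begins. There is no depth.
- ctrl.close_job(): hands the job in; it is judged then, once.
Trained networks look in a picture, given as the dict that the camera call returned (one of the last four; its "shot" number tells which), for a name from the list of things; names that differ only in an ending like _2 or _b are one class to them, and where a whole thing is asked for, a point or a joint stands for the part that bears it (a point fixed in the world has none). Each returns a list of dicts, best first, with "p" (0 to 1); they miss things now and then, are a little off and sometimes report something else, mostly with a low value. They report only what shows in the picture. A call takes as long as a camera call.
- ctrl.recognise(picture, thing): "location" ([x, y, z] in m, in world coordinates, good to about 4 mm: the middle of the surface that is visible of it).
- ctrl.trace(picture, thing): "pixels" (384x512 bool, what is visible of it).
- ctrl.mark_of(picture, thing): "location" ([x, y, z] in m, in world coordinates, good to about 4 mm: a listed point, or the origin of a listed thing).
The state is a dict: "clock": time; "joint_pos": joint angles; "qvel": joint speeds; "tau": joint torques, N m; "tool_pos": TCP position; "orientation": TCP orientation; "force": force on the tool from outside, world axes, zero at the start; "moment": the same for the moment, N m; "opening": finger opening in m; "gripper_force": force on a finger pad.
Only numpy, scipy, OpenCV 4.12 (cv2) and the standard library are available. Lean on these libraries where they do the work, as an engineer would, in place of code of your own. Each camera call takes 0.05 s, during which the arm holds its last target. There are 200 camera calls.

TASK

Of the three small hand presses, find the one with a brass wheel lying on its anvil, and with the fingertips gently press its red cap from above all the way down so that the foot bears on the wheel. Keep it down for about a second, then let the cap spring fully back up and withdraw. Do not touch the other two presses or the wheel, do not grip the cap or anything else, and leave the loose things where they lie.

Things in the scene. Friction and masses are not known exactly. Their poses are not given: they have to be found in the camera images.
- press_a: The press to use: grey cast hand press fixed to the bench, the only one of three alike with a brass wheel on its steel anvil. Origin: underside, below the vertical spindle axis; z up. Base x -40..40, y -62..69, 26 mm high. Anvil on the axis, 50 mm across, top at z 40. Neck 22 mm thick at y +53 carries a 28 mm barrel on the axis, z 85..125; only the red cap is higher.
- cap_a (a point): Centre of the flat top of press_a's red cap (30 mm across, 14 thick, flat top 24 across), 161 mm above the bench at rest. It slides straight down 20 mm to a stop and springs back by itself. Push: 1 N at first, +0.12 N/mm; after 12 mm the foot meets the wheel: 1 N more, and +0.35 N/mm: 7 to 8 N at the stop, rigid beyond.
- foot_a: Spring-mounted steel foot under press_a's spindle, 9 mm across; origin: centre of its underside, 58 mm above the bench at rest, 12 mm above the wheel's hub. It goes down with the cap until it meets the wheel, then springs back into the spindle.
- wheel: Brass clock wheel with teeth and five spokes, 44 mm across, 4 mm thick, hub 12 mm across and 6 mm high, about 30 g, lying loose on press_a's anvil, centred under the spindle to within 2 mm. Origin: centre of its underside.
- press_b: Same build and size as press_a, but its anvil is empty. Origin and axes as for press_a. Leave alone.
- cap_b (a point): Centre of the flat top of press_b's red cap, 161 mm above the bench at rest. Leave alone.
- press_c: Same build and size as press_a, but its anvil is empty. Origin and axes as for press_a. Leave alone.
- cap_c (a point): Centre of the flat top of press_c's red cap, 161 mm above the bench at rest. Leave alone.
- spare_wheel: Bystander: a second brass wheel like the other, lying loose on the bench, 44 mm across. Origin: centre of its underside.
- pot_clear: Bystander: round clear pot with white lid, 41 mm across, 24 mm high, loose. Origin: centre of its underside.
- pot_blue: Bystander: round clear pot with blue lid, 41 mm across, 24 mm high, loose. Origin: centre of its underside.
- loupe: Bystander: black eyeglass loupe, 40 mm across, 26 mm high, loose. Origin: centre of its underside.
- caliper: Bystander: steel figure-eight caliper lying flat, 120 x 48 mm, 8 mm high, loose. Origin: centre of its underside, x along its length.
- screwdriver: Bystander: screwdriver 120 mm long lying on the bench, loose, its length along its x axis.

How it is judged:
By the outcome, as a careful person would: the job done as asked, in the order asked, and still so for the second after the job is handed in, with the robot touching nothing.
It also fails if it takes over 40 s, if anything falls off the work surface, if the arm or the gripper's body presses on something with over 40 N, if the wrist force passes 120 N, or if a joint passes its speed limit or range.

## Working session

There is one attempt and no reset: what is moved stays moved. The work goes in short steps, Python scripts to look and compute and a shell command to move; the robot and the scene stay as the last step left them, time stands still between calls to the robot, and variables do not carry over. Pictures are saved under pics/ and viewed, at most 10 in all, crops included, and the job is handed in when it is done.

```bash
mkdir -p pics; python3 - <<'E'
from plant import ctrl
import cv2,numpy as np
fs=[]
for n in ["scene","side"]:
    s=ctrl.snapshot(n); fs.append(s["frame"])
    cv2.imwrite(f"pics/{n}0.png",cv2.resize(s["frame"][:,:,::-1],(768,576)))
    for th in ["cap_a","press_a","wheel","foot_a"]:
        for d in ctrl.mark_of(s,th): print(n,th,np.round(d["location"],3),round(d["p"],2))
o=ctrl.get_obs(); print(o["clock"],o["tool_pos"],o["orientation"],o["force"])
E
```

```text
scene cap_a [0.498 0.235 0.165] 0.62
scene cap_a [ 0.462 -0.317  0.161] 0.52
scene cap_a [0.544 0.008 0.162] 0.43
scene press_a [ 0.463 -0.315  0.   ] 0.75
scene press_a [0.503 0.239 0.005] 0.71
scene press_a [ 0.735 -0.238 -0.   ] 0.47
scene wheel [0.544 0.007 0.043] 0.57
side cap_a [0.546 0.012 0.162] 0.66
side cap_a [ 0.465 -0.312  0.167] 0.47
side press_a [ 0.46  -0.315 -0.002] 0.85
side press_a [ 0.547  0.014 -0.004] 0.75
side press_a [ 0.499  0.236 -0.   ] 0.69
side press_a [ 0.728  0.262 -0.001] 0.56
side wheel [0.543 0.005 0.038] 0.69
0.5 [ 6.74971326e-01 -2.31486736e-05  4.04644683e-01] [ 1.79998444e+02  1.21374897e-03 -9.00011618e+01] [ 0.99734443 -0.3717302  -0.26910279]
```

View pics/scene0.png

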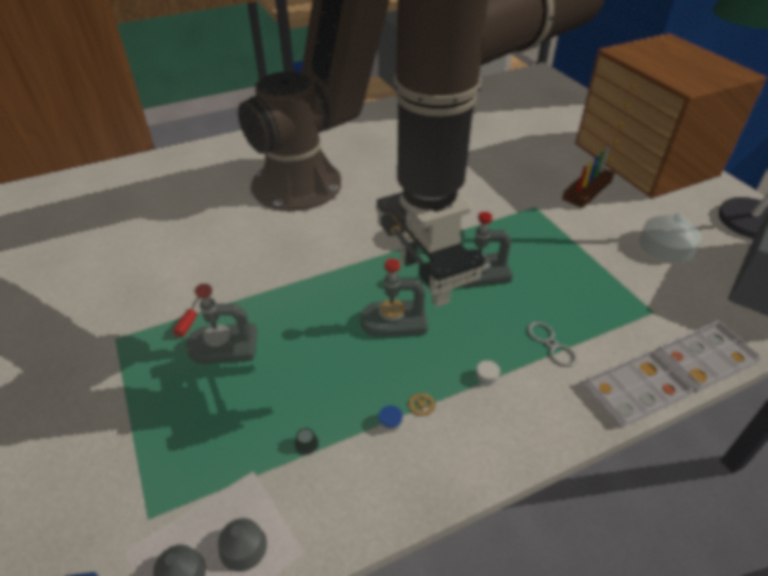

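View pics/side0.png

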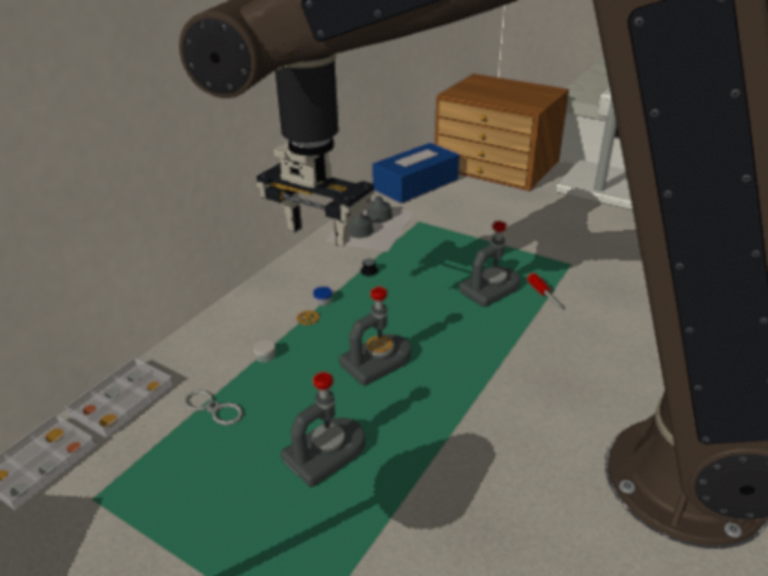

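The middle press carries the wheel: in the scene view its cap is at (392,266) and the wheel at (392,310); in the side view the cap is at (378,294) and the wheel at (379,346). The other two anvils are empty and grey. The cap is near (0.545, 0.010), so I'll move above it while closing the hand.

```bash
python3 -m inch '[1,-2,25,0,0,0,0, 1,-5,60,0,0,0,0, 1,-8,95,0,0,0,0, 1,-10,120,0,0,0,0, 1,-10,130,0,0,0,0]'; python3 -m inch '[1,0,0,0,0,0,0,1,0,0,0,0,0,0,1,0,0,0,0,0,0,1,0,0,0,0,0,0,1,0,0,0,0,0,0]'
cat > tri.py <<'E'
from plant import ctrl
import cv2,numpy as np
from scipy.optimize import least_squares
def proj(s,X):
    c=s["R"]@X+s["t"]; u=c[:2]/c[2]; u=u*(1+s["k1"]*(u@u)); return np.array(s["K"])[:2,:2]@u+np.array(s["K"])[:2,2]
def run(tag,names=("scene","side","wrist")):
    obs=[]
    for n in names:
        s=ctrl.snapshot(n); cv2.imwrite(f"pics/{n}{tag}.png",cv2.resize(s["frame"][:,:,::-1],(768,576)))
        for d in ctrl.mark_of(s,"cap_a"): print(n,np.round(d["location"],4),round(d["p"],2))
        f=s["frame"].astype(int); red=((f[:,:,0]>90)&(f[:,:,0]>2.2*f[:,:,1])&(f[:,:,0]>2.2*f[:,:,2])).astype(np.uint8)
        k,_,st,ce=cv2.connectedComponentsWithStats(red)
        p=proj(s,np.array([.545,.010,.154]))
        c=[i for i in range(1,k) if st[i,4]>15 and np.hypot(*(ce[i]-p))<25]
        if c:
            i=max(c,key=lambda i:st[i,4]); print(n,"pred",p.round(1),"blob",st[i],ce[i].round(1))
            obs.append((s,ce[i]))
    r=least_squares(lambda x:np.concatenate([proj(s,np.array([x[0],x[1],.154]))-c for s,c in obs]),[.545,.01])
    print("cap xy",r.x.round(4),"res px",r.fun.round(2))
    o=ctrl.get_obs(); print(o["clock"],o["tool_pos"],o["opening"],o["force"])
E
python3 -c "import tri;tri.run(1)"
```

```text
clock: 1.0
tool_pos: [0.543, 0.0099, 0.4053]
orientation: [-180.0, 0.0, -90.0]
force: [0.9, 0.3, 0.6]
opening: 0.0534
gripper_force: 0.0
clock: 1.5
tool_pos: [0.5455, 0.01, 0.4042]
orientation: [180.0, -0.0, -90.0]
force: [0.6, 0.0, -0.4]
opening: 0.0131
gripper_force: 0.0
scene [ 0.4647 -0.3178  0.1622] 0.41
scene [0.5458 0.0105 0.1619] 0.4
scene pred [261.3 175.9] blob [258 173   8   7  44] [261.4 176.3]
side [0.5483 0.0092 0.1575] 0.55
side [0.4992 0.2393 0.164 ] 0.48
side [0.5458 0.0076 0.0361] 0.45
side [ 0.4625 -0.3136  0.1659] 0.4
side pred [252.4 195.6] blob [247 191  10   9  67] [251.6 195.2]
wrist [0.5488 0.0098 0.1642] 0.97
wrist pred [248.9 204.5] blob [ 228  183   39   39 1159] [246.8 202.5]
cap xy [0.5467 0.0086] res px [-0.29  0.16  0.53 -0.1  -0.13  0.2 ]
1.8 [0.54505548 0.00999283 0.40459866] 0.00017891512092547875 [0.44964469 0.05732637 0.81218713]
```

Three cameras agree on the cap at (0.5467, 0.009). I'll correct the offset and descend to about 5 mm above it.

```bash
python3 -m inch '[1,1,-1.5,15,0,0,0,1,1,-1.5,35,0,0,0,1,1,-1.5,50,0,0,0,1,1,-1.5,58,0,0,0,1,1,-1.5,60,0,0,0]' ; python3 -m inch '[1,1,-1.5,10,0,0,0]' >/dev/null 2>&1 & sleep 0; kill %1 2>/dev/null; python3 -c "
from plant import ctrl
o=ctrl.get_obs();print(o['clock'],o['tool_pos'],o['force'])"
```

```text
clock: 2.3
tool_pos: [0.5463, 0.0089, 0.3439]
orientation: [179.9, -0.0, -90.0]
force: [-0.1, -0.9, 0.4]
opening: 0.0005
gripper_force: 0.0
2.3 [0.54633804 0.00894694 0.3439042 ] [-0.1225397  -0.86580902  0.36092607]
```

The stray second command in that call did not run: the clock is at 2.3 and the pose is unchanged. Now I'll take a side view and start pressing slowly.

```bash
python3 -m inch '[1,0,0,2,0,0,0,1,0,0,4,0,0,0,1,0,0,6,0,0,0,1,0,0,8,0,0,0,1,0,0,10,0,0,0]'; python3 - <<'E'
from plant import ctrl
import cv2,numpy as np
a=ctrl.snapshot("side")["frame"][130:270,190:330,::-1]; b=ctrl.snapshot("wrist")["frame"][:,:,::-1]
cv2.imwrite("pics/p1.png",np.hstack([cv2.resize(a,(384,384)),cv2.resize(b,(416,312+72))]))
E
```

```text
clock: 2.8
tool_pos: [0.5467, 0.009, 0.335]
orientation: [-179.9, 0.0, -90.0]
force: [0.3, 0.2, 1.3]
opening: 0.0005
gripper_force: 0.9
```

View pics/p1.png

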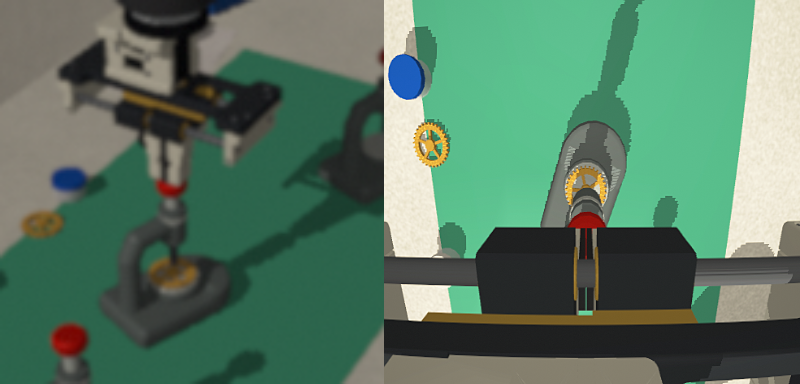

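The closed fingertips sit on the cap (crop position 170,187), and the wheel below is undisturbed. I'll press on in small steps and watch the force.

```bash
python3 -m inch '[1,0,0,2,0,0,0,1,0,0,4,0,0,0,1,0,0,6,0,0,0,1,0,0,8,0,0,0,1,0,0,9,0,0,0]'; python3 -m inch '[1,0,0,1,0,0,0,1,0,0,2,0,0,0,1,0,0,3,0,0,0,1,0,0,4,0,0,0,1,0,0,5,0,0,0]'
```

```text
clock: 3.4
tool_pos: [0.5467, 0.0091, 0.3258]
orientation: [-180.0, 0.0, -90.0]
force: [-0.0, 0.9, 6.3]
opening: 0.0006
gripper_force: 2.3
clock: 3.9
tool_pos: [0.5467, 0.009, 0.3211]
orientation: [-180.0, 0.0, -90.0]
force: [-0.7, 0.6, 7.5]
opening: 0.0004
gripper_force: 3.4
```

```bash
python3 -m inch '[1,0,0,0.5,0,0,0,1,0,0,1,0,0,0,1,0,0,1,0,0,0]'; python3 -m inch '[1,0,0,0.5,0,0,0,1,0,0,1,0,0,0,1,0,0,1,0,0,0]'
```

```text
clock: 4.2
tool_pos: [0.5467, 0.009, 0.3201]
orientation: [-180.0, 0.0, -90.0]
force: [-0.5, 1.3, 7.5]
opening: 0.0006
gripper_force: 3.5
clock: 4.5
tool_pos: [0.5466, 0.0091, 0.3194]
orientation: [-179.9, 0.0, -90.0]
force: [-0.6, 0.4, 8.4]
opening: 0.0007
gripper_force: 4.2
```

```bash
python3 -m inch '[1,0,0,0.5,0,0,0,1,0,0,0.5,0,0,0]'; python3 -m inch '[1,0,0,0.5,0,0,0,1,0,0,0.5,0,0,0]'
```

```text
clock: 4.7
tool_pos: [0.5466, 0.009, 0.3194]
orientation: [-179.9, 0.0, -90.0]
force: [-1.3, 1.6, 11.8]
opening: 0.0005
gripper_force: 6.0
clock: 4.9
tool_pos: [0.5466, 0.0091, 0.3193]
orientation: [-179.9, 0.0, -90.0]
force: [-3.1, 2.3, 16.2]
opening: 0.0003
gripper_force: 7.8
```

The position has stalled at 0.3193 and the force is climbing past the 8 N spring load, so the cap is at the stop. I'll hold it there for about a second.

```bash
python3 -m inch '[1,0,0,0,0,0,0,1,0,0,0,0,0,0,1,0,0,0,0,0,0,1,0,0,0,0,0,0,1,0,0,0,0,0,0]'; python3 - <<'E'
from plant import ctrl
import cv2
a=ctrl.snapshot("side")["frame"][150:260,200:310,::-1]
cv2.imwrite("pics/p2.png",cv2.resize(a,(550,550)))
E
python3 -m inch '[1,0,0,0,0,0,0,1,0,0,0,0,0,0,1,0,0,0,0,0,0,1,0,0,0,0,0,0]'
```

```text
clock: 5.4
tool_pos: [0.5466, 0.0091, 0.3193]
orientation: [-179.9, 0.0, -90.0]
force: [-3.7, 1.0, 15.2]
opening: 0.0006
gripper_force: 7.8
clock: 5.85
tool_pos: [0.5466, 0.009, 0.3193]
orientation: [-179.9, 0.0, -90.0]
force: [-3.9, 1.9, 15.2]
opening: 0.0
gripper_force: 7.8
```

View pics/p2.png

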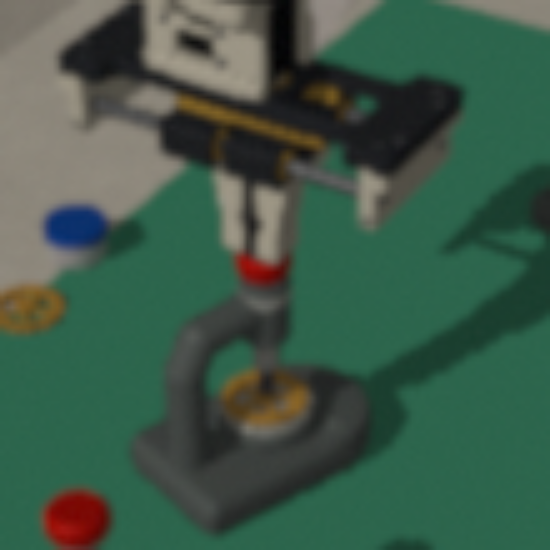

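The cap (262,268) is down on the barrel and the foot bears on the wheel hub (265,385). It has been down at the stop for at least 1.15 s, counting from 4.7. I'll release smoothly.

```bash
python3 -m inch '[1,0,0,-1,0,0,0,1,0,0,-4,0,0,0,1,0,0,-7,0,0,0,1,0,0,-10,0,0,0,1,0,0,-13,0,0,0]'; python3 -m inch '[1,0,0,-3,0,0,0,1,0,0,-6,0,0,0,1,0,0,-9,0,0,0,1,0,0,-12,0,0,0,1,0,0,-16,0,0,0]'; python3 -m inch '[1,0,0,-10,0,0,0,1,0,0,-30,0,0,0,1,0,0,-50,0,0,0,1,0,0,-65,0,0,0,1,0,0,-70,0,0,0]'; python3 -m inch '[1,0,0,0,0,0,0,1,0,0,0,0,0,0]'; python3 - <<'E'
import tri,cv2;tri.run(3)
a=cv2.imread("pics/side3.png")[210:400,300:460]; b=cv2.imread("pics/scene3.png")[220:350,340:450]
import numpy as np
cv2.imwrite("pics/p3.png",np.hstack([cv2.resize(a,(400,475)),cv2.resize(b,(400,475))]))
E
```

```text
clock: 6.35
tool_pos: [0.5464, 0.009, 0.3307]
orientation: [180.0, 0.0, -90.0]
force: [2.1, 0.9, 2.3]
opening: 0.0003
gripper_force: 0.9
clock: 6.85
tool_pos: [0.5461, 0.0089, 0.3464]
orientation: [179.9, -0.0, -90.0]
force: [0.3, 1.0, -0.1]
opening: 0.0006
gripper_force: 0.0
clock: 7.35
tool_pos: [0.5467, 0.009, 0.419]
orientation: [-179.8, 0.0, -90.0]
force: [0.8, 0.1, -0.3]
opening: 0.0005
gripper_force: 0.0
clock: 7.55
tool_pos: [0.5462, 0.0089, 0.4161]
orientation: [179.9, 0.0, -90.0]
force: [0.2, 0.6, -0.7]
opening: 0.0002
gripper_force: 0.0
scene [ 0.4635 -0.3162  0.161 ] 0.7
scene [0.542  0.0096 0.162 ] 0.65
scene [0.4978 0.2364 0.1633] 0.54
scene pred [261.3 175.9] blob [258 174   8   6  41] [261.6 176.4]
side [ 0.4658 -0.3137  0.1626] 0.67
side [0.5491 0.0085 0.1567] 0.61
side [0.4993 0.2404 0.1625] 0.56
side [ 0.7406  0.1084 -0.0021] 0.47
side [ 0.7528 -0.0917  0.0016] 0.17
side pred [252.4 195.6] blob [247 191  10   9  67] [251.6 195.2]
wrist [0.5498 0.0068 0.1634] 0.93
wrist pred [250.  201.4] blob [ 230  182   37   37 1057] [248.  199.6]
cap xy [0.5468 0.0086] res px [-0.41  0.1   0.5  -0.1  -0.16  0.23]
7.85 [0.54645527 0.00898338 0.41614762] 0.0002512929473698121 [ 0.43552605  0.26820662 -0.70577786]
```

View pics/p3.png

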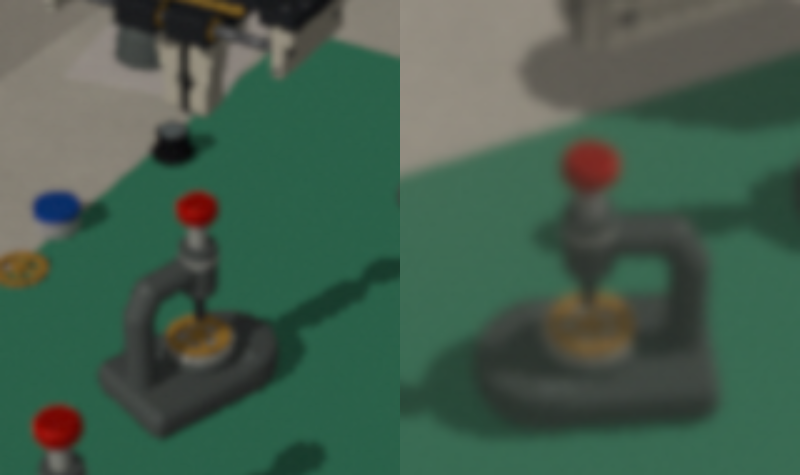

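The cap (197,209) is fully back up at its starting pixels, the wheel (200,337) is in place, and the gripper is clear.

```bash
python3 -c "
from plant import ctrl
print(ctrl.close_job())"
```

```text
the job is handed in; nothing more can be done
None
```

I pressed press_a's red cap down to its stop with the foot on the wheel, held it there just over a second, let it spring fully back up, withdrew clear, and handed the job in about 8 s in.

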